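# Shim the rocking brew-scale riser

### The job

The wooden riser that carries the brewing scale rocks because its front left foot is too short. Without picking anything up, push the yellow wedge with your fingertips, thin end first, under that foot until the foot stands on the wedge's flat step and the riser is level, then press down with your fingertips on the riser's top at the corner above that foot to check that it no longer rocks, and let go. Do not shove the riser out of its place or disturb the espresso cup, the steel dosing cup or the tamper.

Things in the scene. Friction and masses are not known exactly. Their poses are not given: they have to be found in the camera images.
- riser: Light-wood riser, loose, 1.7 kg: board 244 x 194 mm, top 68 mm up when level, a black scale (20 mm high) fixed on it, four steel legs with black round feet at (0,0), (200,0), (0,-150), (200,-150) mm. Origin: worktop level under the front left foot when level; x points to the back feet, away from the robot within 0.4 rad, y left, z up. At the start it leans about 0.067 rad down to that corner.
- short_foot (a point): Centre of the underside of the front left foot, a black rubber ball 32 mm across, 22 mm in from the board's edges. It is 8 mm shorter than the others: 8 mm above the worktop when the riser is level, about 0 at the start, carrying a few newtons.
- press_corner (a point): Top of the riser board straight above the short foot, on a small brass screw cap; the place to press down. The board's front and left edges are 22 mm from it and the scale is more than 50 mm from it.
- shim: Yellow plastic stepped wedge 96 x 56 mm, 100 g, loose, slippery, in front of the short foot, thin end toward it within about 0.25 rad. Origin on its underside, mid-width, at the heel's front face; x points to the thin nose, z up. Heel block x -24 to 0 mm, 30 mm high; flat step 8 mm high x 0 to 28; ramp down to 1.5 mm at x 72. Fully home the foot's centre is at x = 16 mm, against the heel.
- shim_heel (a point): Middle of the upright back face of the wedge's heel (56 mm wide, 30 mm high), 15 mm above the worktop, facing the robot: the face to push on. Fully home it is 40 mm from the foot's centre. Pushing the wedge in takes up to about 10 N; once the heel meets the foot, more pushing only shoves the riser.
- espresso_cup: Striped espresso cup, 60 x 84 mm, 49 mm high, a bystander standing left of the wedge; origin at the centre of its underside.
- dosing_cup: Steel dosing cup, 58 mm across, 50 mm high, a bystander standing right of the wedge; origin at the centre of its underside.
- tamper: Tamper with wooden handle, 58 mm across, 97 mm high, a bystander standing left of the riser; origin at the centre of its underside.
Not all that is in view belongs to the job. What is meant by the shim is not orange, and is the smaller of those in its own colour.

How it is judged (in metres and radians):
On the way, in this order (a step that is already met when the one before it is completed fails the run):
1. the wedge is pushed under the short foot: the foot stands on the flat step and the riser is level (angle between riser's own z axis and vertical below 0.015 rad and x of short_foot in the frame of shim between 0.008 and 0.03 m and y of short_foot in the frame of shim between -0.02 and 0.02 m), for 0.2 s.
2. the fingers press down on the board's corner above the short foot with at least 2 N and the riser stays level (contact force between the fingers and riser above 2 N and angle between riser's own z axis and vertical below 0.018 rad and horizontal distance between the grasp point and press_corner below 0.06 m and height (world z) of the grasp point above 0.078 m), for 0.2 s.
At the end, for the whole second after the job is handed in: The riser is level within 0.015 rad, at rest, its short foot standing on the wedge's flat step (foot centre 8 to 30 mm ahead of the heel and within 20 mm of the wedge's middle line), bearing on it with more than 0.2 N (all of step 1 and contact force between shim and riser above 0.2 N and linear speed of each of riser, shim below 0.01 m/s); the robot touches nothing.
It fails at once if the wedge is lifted off the worktop or tipped (height (world z) of shim above 0.01 m or angle between shim's own z axis and vertical above 0.25 rad).
It fails at once if the riser is lifted, tipped or shoved more than 30 mm from its place (height (world z) of short_foot above 0.022 m or angle between riser's own z axis and vertical above 0.16 rad or distance of riser from where it was at the start of the episode above 0.03 m).
It fails at once if the espresso cup, dosing cup or tamper is moved more than 20 mm or tipped (distance of any of espresso_cup, dosing_cup, tamper from where it was at the start of the episode above 0.02 m or angle between any of espresso_cup, dosing_cup, tamper's own z axis and vertical above 0.3 rad).
It also fails if it takes over 51 s, if anything falls off the work surface, if the arm or the gripper's body presses on something with over 40 N, if the wrist force passes 120 N, or if a joint passes its speed limit or range.

### The arm

A 6-joint arm with a two-finger parallel gripper is mounted at the origin on a cart in front of the work surface, level with it; the furniture and walls round the work are solid. World frame = base frame: x ahead of the robot, y to its left, z up, the work surface at z = 0. Lengths are in m, angles in degrees, forces in N, time in s.
With the tool pointing down it reaches from about 0.35 to 0.875 m from the base axis. Payload 4.2 kg.
Tool frame: the origin (TCP) lies at the very end of the fingers, on their centre line; the grasp point (between the pads) lies 19 mm behind it; z points along the fingers, y is the line along which they close (so a half turn about z gives the same grasp; the last joint's range is limited). The gripper opens to 87 mm and grips with 3 to 60 N. Pads are 19 mm wide; open, the fingers measure 117 mm over their backs; the gripper's body (75 mm by 190 mm) begins 51 mm behind the grasp point.
Start: joints at [84.087, 22.042, 0.453, 0, -68.411, -14.817], TCP at [0.221, 0.585, 0.223] pointing down, gripper open.
Joint ranges: [-179.83, 179.83], [-69.29, 118.12], [-61.27, 80.66], [-181.25, 117.63], [-171.15, -9.14], [-177.46, 177.46]. Speed limits (degrees/s): [159.86, 159.86, 180, 180, 180, 180].

### API

Orientations are given as a 3x3 rotation matrix whose columns are the frame's x, y, z axes.
In Python, from station import sense, cams, r gives the robot as it stands. The module is installed in compiled form; this text tells all that it offers.
- The arm moves only by the tool step_arm, never from a script. Its argument "targets" is text: rows parted by semicolons, each of 4 numbers parted by spaces: the shift along the tool's x, y, z in cm, then the turn about the tool's z in degrees. In form: x y z turn; .... A call has 1 to 12 rows; each row shifts and turns the commanded pose from where the row before left it, along the tool's axes as they then stand; what a row does not reach is not made up. A row lasts 1/12 s, in which the tool goes at most 41.7 mm and 7.16 degrees, less where a joint would pass 70% of its speed; a pose out of reach is approached as far as the arm can. A call with a gripper value outside its range is refused whole. "claw" is the finger opening in cm, from 0 to 8.7, set as the call begins (left out, the last holds). The fingers move at their own pace and stop on an object; the grip force is fixed at half the most. Time passes only in rows, so rows that do not move let the fingers close. It gives the time, the measured TCP pose, the force, the opening and the grip force at its end, in the units of the state.
- sense(): the state, without advancing time (a new reading comes with each control period).
- cams.capture(name): name is "side" or "top" or "wrist"; returns a dict with "frame" (480x640x3 uint8, blue, green, red), "vertical_fov" (degrees; the focal length in pixels is half the picture's height over the tangent of half this angle, whatever the lens; pixels are square), "cx", "cy" (the principal point, pixels), "eye" and "rotation" of the camera in the world; the wrist camera has in their place "tool_from_camera" (4x4, takes a point from camera to tool coordinates, whose origin is the TCP and whose axes are the flange's). Camera axes: x right, y down, z forward; pixel columns grow to the right and rows downward; lengths in m; the calibration is good to about 2 mm. A picture is of the moment at which its call begins: read the wrist's pose just before it. There is no depth.
- r.finish_job(): hands the job in; it is judged then, once.
The state is a dict: "time_s": time; "joints": joint angles; "joint_velocities": joint speeds; "effort": joint torques, N m; "tcp_pos": TCP position; "ee_rot": TCP orientation; "wrist_force": force on the tool from outside, world axes, zero at the start; "moment": the same for the moment, N m; "gripper_width": opening from 0.0 (shut) to 1.0 (fully open); "gripper_force": force on a finger pad.
Only numpy, scipy, OpenCV 4.12 (cv2) and the standard library are available. Lean on these libraries where they do the work, as an engineer would, in place of code of your own. Each camera call takes 0.05 s, during which the arm holds its last target. There are 200 camera calls.

## Working session

There is one attempt and no reset: what is moved stays moved. The work goes in short steps, Python scripts to look and compute and a tool call to move; the robot and the scene stay as the last step left them, time stands still between calls to the robot, and variables do not carry over. Pictures are saved under pics/ and viewed, at most 10 in all, crops included, and the job is handed in when it is done.

Besides the shell and the picture viewer there is one more tool, called after "Request:" as name(argument=value, ...) on one line, values as JSON. step_arm: Moves the arm, as the interface text tells. Its arguments: {"type":"object","properties":{"targets":{"type":"string"},"claw":{"type":"number"}},"required":["targets"]}

```bash
mkdir -p pics
cat > h.py <<'E'
import numpy as np, cv2
from station import sense, cams, r
def cap(n):
    s=sense(); c=cams.capture(n); f=240/np.tan(np.radians(c["vertical_fov"])/2)
    if n=="wrist":
        T=np.array(c["tool_from_camera"]); R0=np.array(s["ee_rot"])
        R=R0@T[:3,:3]; e=np.array(s["tcp_pos"])+R0@T[:3,3]
    else: R=np.array(c["rotation"]); e=np.array(c["eye"])
    return dict(im=c["frame"],f=f,cx=c["cx"],cy=c["cy"],R=R,e=e)
def ray(c,p):
    d=c["R"]@np.array([(p[0]-c["cx"])/c["f"],(p[1]-c["cy"])/c["f"],1]); return d/np.linalg.norm(d)
def onz(c,p,z):
    d=ray(c,p); return c["e"]+d*(z-c["e"][2])/d[2]
def proj(c,P):
    q=c["R"].T@(np.array(P)-c["e"]); return q[:2]/q[2]*c["f"]+[c["cx"],c["cy"]]
def tri(c1,p1,c2,p2):
    d1,d2=ray(c1,p1),ray(c2,p2); A=np.c_[d1,-d2]; t=np.linalg.lstsq(A,c2["e"]-c1["e"],rcond=None)[0]
    a,b=c1["e"]+t[0]*d1,c2["e"]+t[1]*d2; return (a+b)/2,np.linalg.norm(a-b)
E
python3 - <<'E'
from h import *
import pickle
s=sense(); print(s)
D={}
for n in("side","top"):
    c=cap(n);D[n]=c;cv2.imwrite(f"pics/{n}0.png",c["im"]);print(n,c["f"],c["e"],c["R"].round(3).tolist())
    h=cv2.cvtColor(c["im"],cv2.COLOR_BGR2HSV); m=cv2.inRange(h,(18,110,80),(38,255,255))
    k,l,st,ce=cv2.connectedComponentsWithStats(m)
    for i in range(1,k):
        if st[i,4]>60: print(st[i],ce[i].round(1))
pickle.dump(D,open("D0.pkl","wb"))
E
```

```text
{'time_s': 0.0, 'joints': array([ 8.40867448e+01,  2.20884062e+01,  3.81104540e-01, -2.79617556e-02,
       -6.84100204e+01, -1.48177374e+01]), 'joint_velocities': array([ 0.07217056,  0.02154688, -0.07634041,  0.10633087,  0.03103095,
        0.0929146 ]), 'effort': array([-1.02629660e-03, -3.90660810e+01,  1.87400919e+01,  4.21975359e+00,
        1.09536221e-02, -2.03362583e-04]), 'tcp_pos': array([0.22100151, 0.58399432, 0.22149611]), 'ee_rot': array([[ 9.35188974e-01, -3.54148477e-01, -6.62321280e-04],
       [-3.54149086e-01, -9.35186861e-01, -1.98996802e-03],
       [ 8.53499843e-05,  2.09555663e-03, -9.99997801e-01]]), 'wrist_force': array([-0.15477533, -0.67092609,  0.74887222]), 'moment': array([ 0.018298  , -0.05798124,  0.02571699]), 'gripper_force': 0.0, 'gripper_width': 0.9992453060583695}
side 471.79290344295197 [ 0.26689546 -0.50861943  0.59506488] [[0.898, -0.252, 0.361], [-0.44, -0.553, 0.708], [0.021, -0.794, -0.607]]
[398 199  17  10  74] [406.5 203.6]
[ 309  212  166   82 3097] [398.3 257. ]
[ 166  229   74   42 2136] [206.6 253.7]
[343 247  39  18 109] [365.1 254.6]
[ 259  259   61   37 1329] [286.1 275.4]
[ 254  390   80   71 2740] [295.2 425.3]
[235 396  22  21  82] [246.4 408.8]
top 484.2378561009998 [0.5104205  0.09295175 0.96990178] [[-0.012, -0.997, 0.081], [-1.0, 0.011, -0.01], [0.009, -0.081, -0.997]]
[621  66  12  57 446] [627.1  95.1]
[ 285  113  112  135 8879] [342.5 185. ]
[ 295  249   39   55 1595] [314.2 276. ]
[ 221  303   63   79 2852] [251.9 342. ]
[ 422  302   64   70 2037] [453.8 334.2]
```

View pics/side0.png

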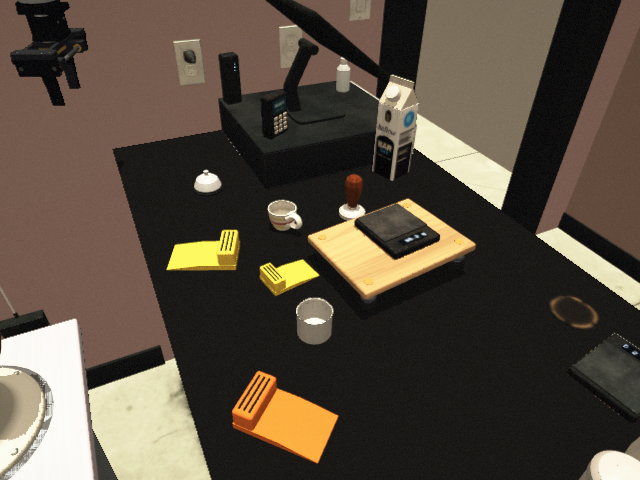

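View pics/top0.png

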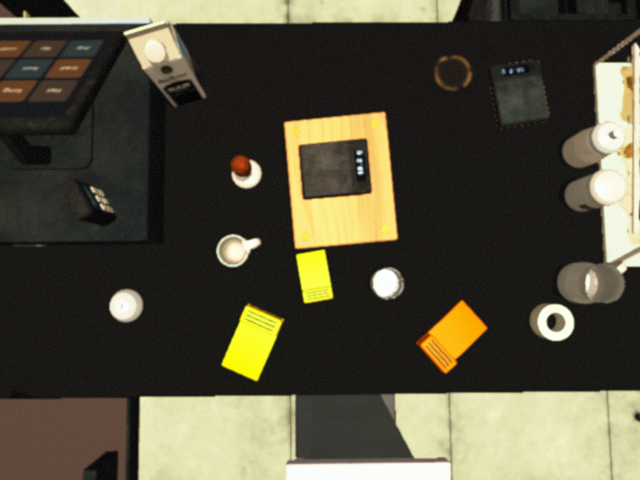

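Wedges in the top view: orange (452,337), ruled out by colour; large yellow (252,342); small yellow (314,276). The small one is the shim: it is the smaller of the two yellow ones and lies nose-first in front of the riser's front left corner (296,248). The espresso cup is at (233,250), the dosing cup at (387,283) and the tamper at (246,172). Next I'll confirm with a crop and measure.

Run:
```python
from h import *
import pickle
D=pickle.load(open("D0.pkl","rb")); t,s=D["top"],D["side"]
a=cv2.resize(t["im"][225:310,280:415],None,fx=5,fy=5,interpolation=cv2.INTER_CUBIC)
b=cv2.resize(s["im"][190:310,240:400],None,fx=4,fy=4,interpolation=cv2.INTER_CUBIC)
cv2.imwrite("pics/crop_t.png",a);cv2.imwrite("pics/crop_s.png",b)
for n,box in(("top",(285,240,345,310)),("side",(250,255,325,300))):
    c=D[n];h=cv2.cvtColor(c["im"],cv2.COLOR_BGR2HSV);m=cv2.inRange(h,(24,130,60),(34,255,255))
    mm=np.zeros_like(m);x0,y0,x1,y1=box;mm[y0:y1,x0:x1]=m[y0:y1,x0:x1]
    k,l,st,ce=cv2.connectedComponentsWithStats(mm);i=1+st[1:,4].argmax()
    mm=cv2.morphologyEx((l==i).astype(np.uint8),cv2.MORPH_CLOSE,np.ones((7,7)))
    q=max(cv2.findContours(mm,0,2)[0],key=cv2.contourArea)
    print(n,cv2.approxPolyDP(q,2.5,True)[:,0].tolist(),cv2.boxPoints(cv2.minAreaRect(q)).round(1).tolist())
    for p in cv2.approxPolyDP(q,2.5,True)[:,0]: print(p,*[onz(c,p,z)[:2].round(4) for z in(0,.0015,.03)])
```

```text
top [[324, 249], [295, 255], [305, 303], [333, 297]] [[293.8999938964844, 253.39999389648438], [325.0, 247.6999969482422], [334.29998779296875, 298.5], [303.1000061035156, 304.20001220703125]]
[324 249] [0.5679 0.0772] [0.5678 0.0773] [0.5661 0.0777]
[295 255] [0.5565 0.1355] [0.5565 0.1354] [0.5551 0.1342]
[305 303] [0.4608 0.1163] [0.4609 0.1163] [0.4624 0.1156]
[333 297] [0.472  0.0605] [0.4721 0.0605] [0.4732 0.0615]
side [[318, 275], [303, 259], [280, 266], [269, 262], [260, 267], [274, 283], [284, 282], [285, 288]] [[259.5, 262.8999938964844], [316.5, 257.3999938964844], [319.1000061035156, 284.70001220703125], [262.1000061035156, 290.20001220703125]]
[318 275] [0.5629 0.0835] [0.5622 0.082 ] [0.548  0.0536]
[303 259] [0.5566 0.1378] [0.5558 0.1362] [0.542  0.1053]
[280 266] [0.5079 0.1373] [0.5073 0.1356] [0.4958 0.1047]
[269 262] [0.493  0.1571] [0.4925 0.1554] [0.4816 0.1236]
[260 267] [0.4722 0.1505] [0.4716 0.1489] [0.4618 0.1173]
[274 283] [0.48   0.0976] [0.4794 0.0961] [0.4692 0.0671]
[284 282] [0.4976 0.0924] [0.4971 0.0909] [0.486  0.0621]
[285 288] [0.4932 0.0769] [0.4926 0.0754] [0.4818 0.0474]
```

View pics/crop_t.png

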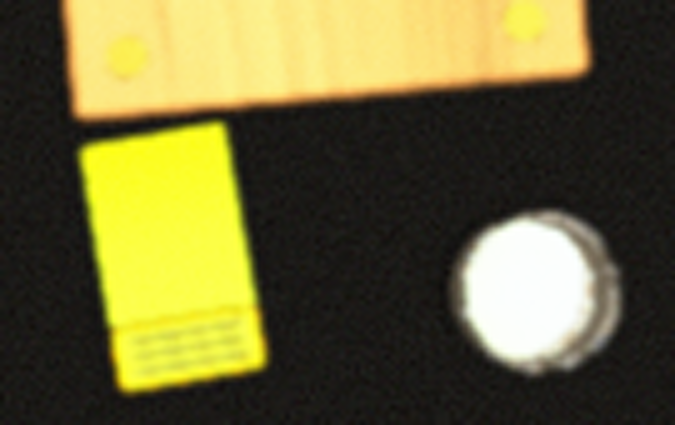

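View pics/crop_s.png

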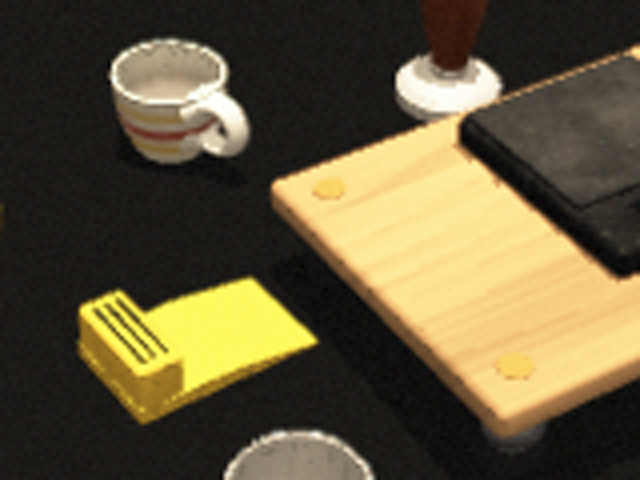

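The crops confirm a small yellow stepped wedge with its heel toward the robot. The press cap is at top (305.2,236.4) and side (322,237). The right front cap is at top (385.2,229) and side (368.8,281.5).

Run:
```python
from h import *
import pickle
D=pickle.load(open("D0.pkl","rb")); t,s=D["top"],D["side"]
A,e=tri(t,(305.2,236.4),s,(322,237));B,e2=tri(t,(385.2,229),s,(368.8,281.5)); print(A,e,B,e2,np.linalg.norm(A-B))
# refine: caps by top/side colour, back caps
for n,c in D.items():
    h=cv2.cvtColor(c["im"],cv2.COLOR_BGR2HSV);m=cv2.inRange(h,(21,120,120),(30,255,255))
    k,l,st,ce=cv2.connectedComponentsWithStats(m);print(n,[(ce[i].round(1).tolist(),int(st[i,4])) for i in range(1,k) if 12<st[i,4]<200])
# heel top back corners: triangulated height
print(tri(t,(305,303),s,(260,267)),tri(t,(333,297),s,(274,283)))
print(tri(t,(324,249),s,(318,275)),tri(t,(295,255),s,(303,259)))
d=(B-A)/np.linalg.norm(B-A);yaw=np.degrees(np.arctan2(d[1],d[0]))+90
xr=np.array([np.cos(np.radians(yaw)),np.sin(np.radians(yaw)),0]);yr=np.array([-xr[1],xr[0],0])
zr=np.array([0,0,1])+.067*(-.6*xr+.8*yr)  # lean about the line through the two neighbours
F=A-.06*zr;print("yaw",yaw,"foot",F)
hb=np.array([.468,.0886]);p=np.radians(10.7)
dv=F[:2]-hb;print("foot in heel-back frame",dv@[np.cos(p),np.sin(p)],dv@[-np.sin(p),np.cos(p)])
for n,q,z in(("cup",(233,250),.045),("dose",(387,283),.05),("tamp",(247,174),.01)):print(n,onz(t,q,z))
```

```text
[0.58683048 0.11404137 0.06124722] 0.0035056682030172883 [ 0.598484   -0.0357674   0.06988228] 0.0033029470289247303 0.1505092502057309
side [([406.8, 204.5], 26), ([322.1, 236.2], 33), ([459.2, 240.8], 37), ([368.4, 280.5], 49)]
top [([622.4, 151.2], 26), ([269.8, 324.9], 17), ([427.9, 344.8], 48), ([449.1, 366.4], 14)]
(array([0.46191397, 0.11574011, 0.0311878 ]), np.float64(0.001125175225727578)) (array([0.47067496, 0.06259729, 0.03333781]), np.float64(0.005721112687721271))
(array([0.56446936, 0.07868701, 0.00362811]), np.float64(0.007035882785070203)) (array([0.55602219, 0.13555338, 0.00196676]), np.float64(0.0008869841868581911))
yaw 4.448041196132721 foot [0.58948463 0.11102212 0.00124722]
foot in heel-back frame 0.12353538847789493 -0.000523381876366618
cup [0.56526016 0.25176673 0.045     ]
dose [ 0.49913852 -0.04051816  0.05      ]
tamp [0.71984692 0.2301751  0.01      ]
```

Request:
step_arm(targets="0 0 0 -6.3; 0 0 0 -6.3; 0 0 0 -6.3; 0 0 0 -6.3; 0 0 0 -6.3; 0.8 3.8 0 0; 0.8 3.8 0 0; 0.8 3.8 0 0; 0.8 3.8 0 0; 0.8 3.8 0 0; 0.8 3.8 0 0; 0.8 3.8 0 0", claw=2.5)

```text
time_s: 1.1
tcp_pos: [0.326, 0.3316, 0.2223]
ee_rot: [[0.982, 0.187, -0.0], [0.187, -0.982, -0.001], [-0.0, 0.0, -1.0]]
wrist_force: [0.6, -0.4, -0.3]
gripper_width: 0.297
gripper_force: 0.0
```

Request:
step_arm(targets="0.8 3.8 0 0; 0.8 3.8 0 0; 0.8 3.8 0 0; 0.8 3.8 0 0; 0.8 3.8 0 0; 0.8 3.8 0 0; 0.8 3.8 0 0; 0 0 0 0; 0 0 0 0")

```text
time_s: 1.85
tcp_pos: [0.4308, 0.0808, 0.2221]
ee_rot: [[0.983, 0.182, -0.001], [0.182, -0.983, -0.0], [-0.001, 0.0, -1.0]]
wrist_force: [-0.2, -0.1, -0.7]
gripper_width: 0.289
gripper_force: 0.0
```

Run:
```python
from h import *
c=cap("wrist");cv2.imwrite("pics/w1.png",c["im"]);print(c["e"],c["R"].round(2).tolist())
print("pred nose",proj(c,(.562,.1064,0)),"heel",proj(c,(.468,.0886,.03)),"cap",proj(c,(.5868,.114,.0612)))
h=cv2.cvtColor(c["im"],cv2.COLOR_BGR2HSV);m=cv2.inRange(h,(24,130,60),(34,255,255))
m=cv2.morphologyEx(m,cv2.MORPH_CLOSE,np.ones((9,9)))
for q in cv2.findContours(m,0,2)[0]:
    if cv2.contourArea(q)>300:
        for p in cv2.approxPolyDP(q,4,True)[:,0]: print(p,onz(c,p,0)[:2].round(4),onz(c,p,.03)[:2].round(4))
        print()
```

```text
[0.49825409 0.09355384 0.38355807] [[0.18, -0.95, -0.25], [-0.98, -0.18, -0.05], [0.0, 0.25, -0.97]]
pred nose [316.46501521  83.63506636] heel [316.75961921 178.02764404] cap [312.82456869  38.07513411]
[163 187] [0.4237 0.2574] [0.4295 0.2446]
[170 190] [0.4218 0.2494] [0.4277 0.2372]
[197 177] [0.4419 0.2207] [0.4463 0.2107]
[174 164] [0.4516 0.2472] [0.4552 0.2352]

[264  90] [0.5457 0.1597] [0.542  0.1546]
[258 128] [0.5066 0.1606] [0.5059 0.1554]
[284 159] [0.4793 0.1277] [0.4808 0.125 ]
[284 174] [0.4631 0.1251] [0.4659 0.1226]
[284 166] [0.4718 0.1265] [0.4739 0.1239]
[301 157] [0.4849 0.1095] [0.4859 0.1083]
[314 165] [0.479  0.0938] [0.4805 0.0938]
[339 165] [0.4841 0.0664] [0.4852 0.0686]
[339 179] [0.4689 0.0634] [0.4712 0.0657]
[323 180] [0.4646 0.0809] [0.4672 0.0819]
[339 179] [0.4689 0.0634] [0.4712 0.0657]
[342 168] [0.4815 0.0625] [0.4828 0.0649]
[362 158] [0.4962 0.0429] [0.4964 0.0468]
[378 127] [0.5314 0.0329] [0.5288 0.0376]
[364 109] [0.5466 0.0518] [0.5428 0.0551]
[342  97] [0.5541 0.0774] [0.5497 0.0786]
[340  83] [0.5671 0.0822] [0.5618 0.0831]
[287  82] [0.5579 0.1371] [0.5532 0.1337]
```

View pics/w1.png

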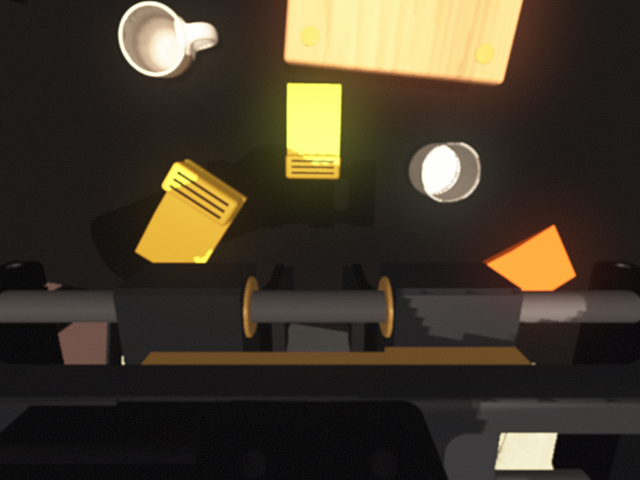

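The wrist view shows the wedge parallel to the tool, with its nose at (287–340,82) and heel at (285–340,178). The press cap is at (310,36). The wedge sits about 3 mm left of the tool line.

Request:
step_arm(targets="0 -0.3 3 0; 0 0 3 0; 0 0 3 0; 0 0 3 0; 0 0 3 0; 0 0 3 0; 0 0 2 0; 0 0 1 0; 0 0 0 0; 0 0 0 0")

```text
time_s: 2.73
tcp_pos: [0.4298, 0.0868, 0.0123]
ee_rot: [[0.982, 0.189, -0.001], [0.189, -0.982, -0.001], [-0.001, 0.001, -1.0]]
wrist_force: [-0.6, 0.7, 0.5]
gripper_width: 0.286
gripper_force: 0.0
```

Run:
```python
from h import *
s=sense();print(s["tcp_pos"],s["wrist_force"],s["gripper_width"])
c=cap("side");a=cap("top")
o=np.hstack([cv2.resize(c["im"][200:320,200:350],(600,480)),]);cv2.imwrite("pics/s2.png",o)
```

```text
[0.42975312 0.08684973 0.012285  ] [-0.557618    0.67136876  0.50411953] 0.28567733005062446
```

View pics/s2.png

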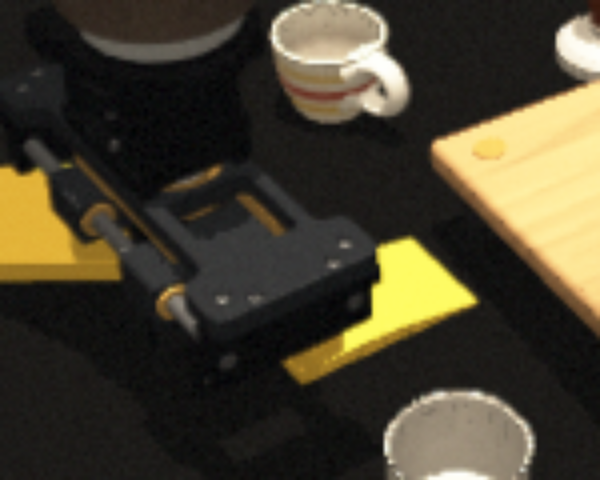

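Request:
step_arm(targets="0.8 0.2 0 0; 0.8 0 0 0; 0.6 0 0 0; 0 0 0 0")

```text
time_s: 3.17
tcp_pos: [0.4545, 0.0888, 0.0132]
ee_rot: [[0.982, 0.187, 0.003], [0.187, -0.982, 0.001], [0.003, -0.001, -1.0]]
wrist_force: [-0.1, 0.3, 0.1]
gripper_width: 0.285
gripper_force: 0.0
```

Request:
step_arm(targets="0.3 0 0 0; 0.3 0 0 0; 0.3 0 0 0; 0.3 0 0 0; 0.3 0 0 0; 0.3 0 0 0; 0 0 0 0; 0 0 0 0")

```text
time_s: 3.83
tcp_pos: [0.4701, 0.0914, 0.0125]
ee_rot: [[0.982, 0.187, 0.0], [0.187, -0.982, 0.0], [0.0, -0.0, -1.0]]
wrist_force: [-0.4, 0.3, -0.9]
gripper_width: 0.285
gripper_force: 0.0
```

Request:
step_arm(targets="0.3 0 0 0; 0.3 0 0 0; 0.3 0 0 0; 0.3 0 0 0; 0.3 0 0 0; 0 0 0 0; 0 0 0 0")

```text
time_s: 4.42
tcp_pos: [0.4846, 0.094, 0.0124]
ee_rot: [[0.982, 0.187, 0.0], [0.187, -0.982, -0.0], [0.0, 0.0, -1.0]]
wrist_force: [-2.5, -0.6, -0.5]
gripper_width: 0.289
gripper_force: 0.8
```

Run:
```python
from h import *
s=sense();print(s["tcp_pos"],s["wrist_force"])
for n,z in(("top",.0),("side",0.),("wrist",.03)):
    c=cap(n);cv2.imwrite(f"pics/{n}3.png",c["im"])
    h=cv2.cvtColor(c["im"],cv2.COLOR_BGR2HSV);m=cv2.inRange(h,(24,130,60),(34,255,255))
    m=cv2.morphologyEx(m,cv2.MORPH_CLOSE,np.ones((7,7)))
    for q in cv2.findContours(m,0,2)[0]:
        if cv2.contourArea(q)>150: print(n,[(p.tolist(),onz(c,p,z)[:2].round(3).tolist()) for p in cv2.approxPolyDP(q,3,True)[:,0]])
t,w=cv2.imread("pics/top3.png"),cv2.imread("pics/wrist3.png")
cv2.imwrite("pics/m3.png",np.hstack([cv2.resize(t[200:320,240:360],(400,400)),cv2.resize(w[0:300,180:480],(400,400))]))
```

```text
[0.48458179 0.09399238 0.0123531 ] [-2.54338692 -0.60680846 -0.46751066]
top [([302, 200], [0.668, 0.121]), ([311, 230], [0.606, 0.103]), ([296, 232], [0.603, 0.133]), ([296, 239], [0.589, 0.133]), ([291, 241], [0.585, 0.143]), ([295, 263], [0.541, 0.136]), ([299, 268], [0.53, 0.128]), ([326, 265], [0.536, 0.074]), ([325, 244], [0.578, 0.075]), ([314, 243], [0.58, 0.097]), ([310, 200], [0.667, 0.104])]
top [([344, 197], [0.673, 0.035]), ([348, 199], [0.669, 0.027]), ([349, 216], [0.634, 0.026]), ([360, 222], [0.622, 0.004]), ([361, 240], [0.585, 0.003]), ([369, 238], [0.589, -0.014]), ([366, 212], [0.642, -0.009]), ([366, 219], [0.628, -0.008]), ([359, 220], [0.626, 0.006]), ([358, 214], [0.638, 0.008]), ([349, 211], [0.644, 0.026]), ([350, 203], [0.661, 0.024]), ([357, 206], [0.654, 0.009]), ([356, 198], [0.671, 0.011])]
top [([348, 118], [0.837, 0.025]), ([303, 121], [0.831, 0.117]), ([308, 122], [0.829, 0.107]), ([307, 130], [0.812, 0.109]), ([300, 129], [0.814, 0.123]), ([300, 122], [0.829, 0.123]), ([287, 124], [0.825, 0.15]), ([292, 193], [0.682, 0.141]), ([300, 194], [0.68, 0.
[... 1482 characters left out ...]
02], [0.534, 0.081]), ([373, 225], [0.524, 0.077]), ([383, 204], [0.534, 0.075]), ([391, 202], [0.536, 0.072]), ([397, 194], [0.54, 0.07]), ([410, 149], [0.559, 0.069]), ([386, 126], [0.566, 0.081]), ([374, 123], [0.566, 0.086]), ([372, 112], [0.57, 0.088]), ([357, 113], [0.568, 0.094]), ([347, 110], [0.569, 0.098]), ([346, 104], [0.571, 0.099]), ([263, 99], [0.566, 0.132]), ([256, 97], [0.567, 0.135]), ([253, 90], [0.569, 0.136]), ([250, 111], [0.561, 0.136])]
wrist [([286, 0], [0.602, 0.129]), ([287, 24], [0.594, 0.127]), ([296, 36], [0.591, 0.123]), ([309, 41], [0.59, 0.118]), ([321, 38], [0.592, 0.113]), ([331, 29], [0.596, 0.11]), ([336, 14], [0.601, 0.109]), ([334, 0], [0.606, 0.111])]
```

View pics/m3.png

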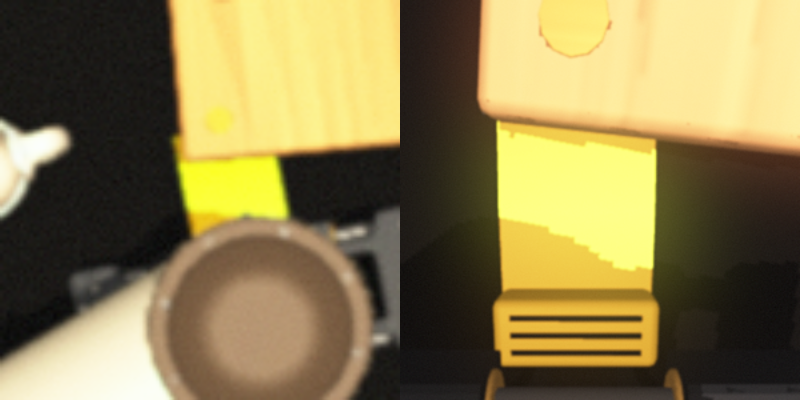

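The wrist half shows the wedge square to the fingers and its middle line (577) under the cap (574). I'll keep pushing.

Request:
step_arm(targets="0.3 0 0 0; 0.3 0 0 0; 0.3 0 0 0; 0.3 0 0 0; 0.3 0 0 0; 0.3 0 0 0; 0.3 0 0 0; 0 0 0 0")

```text
time_s: 5.23
tcp_pos: [0.5062, 0.0984, 0.0126]
ee_rot: [[0.982, 0.187, 0.001], [0.187, -0.982, 0.001], [0.001, -0.0, -1.0]]
wrist_force: [-0.4, 0.3, 0.2]
gripper_width: 0.284
gripper_force: 0.2
```

Request:
step_arm(targets="0.3 0 0 0; 0.3 0 0 0; 0.3 0 0 0; 0.3 0 0 0; 0.3 0 0 0; 0.3 0 0 0; 0 0 0 0; 0 0 0 0")

```text
time_s: 5.9
tcp_pos: [0.5239, 0.1018, 0.0127]
ee_rot: [[0.982, 0.187, 0.002], [0.187, -0.982, 0.001], [0.002, -0.0, -1.0]]
wrist_force: [-0.7, -0.2, 0.6]
gripper_width: 0.286
gripper_force: 0.1
```

```bash
cat > m.py <<'E'
from h import *
s=sense();print(s["tcp_pos"],s["wrist_force"])
import sys
c=cap("wrist");h=cv2.cvtColor(c["im"],cv2.COLOR_BGR2HSV);cv2.imwrite(f"pics/w{sys.argv[1]}.png",c["im"])
d=cap("side");h=cv2.cvtColor(d["im"],cv2.COLOR_BGR2HSV);m=cv2.inRange(h,(21,120,120),(30,255,255))
k,l,st,ce=cv2.connectedComponentsWithStats(m);print([(ce[i].round(1).tolist(),int(st[i,4])) for i in range(1,k) if 12<st[i,4]<200])
cv2.imwrite("pics/m%s.png"%sys.argv[1],np.hstack([cv2.resize(d["im"][200:320,260:380],(400,400)),cv2.resize(c["im"][0:300,180:480],(400,400))]))
E
python3 m.py 4
```

```text
[0.52392749 0.10179908 0.01269489] [-0.6656329  -0.18596921  0.61411063]
[([408.4, 204.7], 30), ([460.5, 244.5], 39), ([321.3, 269.1], 84), ([370.7, 281.4], 51)]
```

View pics/m4.png

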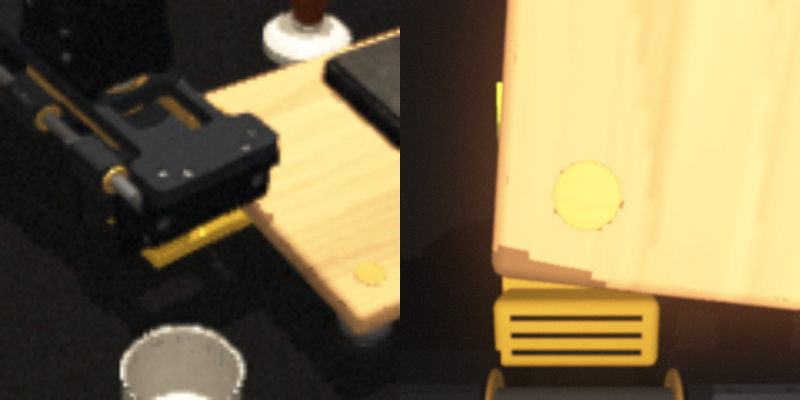

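```bash
cat > g.py <<'E'
from h import *
import sys
s=sense();R=np.array(s["ee_rot"]);c=cap("wrist")
h=cv2.cvtColor(c["im"],cv2.COLOR_BGR2HSV)
a=np.array(eval(sys.argv[1]));b=np.array(eval(sys.argv[2]))
P=onz(c,a,.067);H=onz(c,b,.03);print("cap",P,"heel back top",H,"tcp",s["tcp_pos"])
t=R.T@(P-H);print("cap from heel back in tool x,y (mm)",t[:2]*1000, "heel from tcp",(R.T@(H-s["tcp_pos"]))[:2]*1000)
E
python3 g.py "(321,147)" "(312.5,274)"
```

```text
cap [0.59143559 0.11377936 0.067     ] heel back top [0.53603466 0.1065939  0.03      ] tcp [0.52381877 0.10183944 0.01278918]
cap from heel back in tool x,y (mm) [55.85167531  3.29897716] heel from tcp [12.92976683 -2.39064869]
```

Request:
step_arm(targets="0.2 0 0 0; 0.2 0 0 0; 0.2 0 0 0; 0.2 0 0 0; 0.2 0 0 0; 0.2 0 0 0; 0 0 0 0; 0 0 0 0")

```text
time_s: 6.72
tcp_pos: [0.5317, 0.1022, 0.0121]
ee_rot: [[0.983, 0.186, -0.006], [0.186, -0.983, -0.003], [-0.007, 0.001, -1.0]]
wrist_force: [-6.2, -1.9, 5.1]
gripper_width: 0.283
gripper_force: 3.6
```

```bash
python3 m.py 5
python3 - <<'E'
from h import *
c=cv2.imread("pics/w5.png");h=cv2.cvtColor(c,cv2.COLOR_BGR2HSV)
m=cv2.inRange(h,(23,80,80),(32,255,255));m[:120]=0;m[300:]=0
k,l,st,ce=cv2.connectedComponentsWithStats(m)
for i in range(1,k):
    if st[i,4]>100: print(st[i],ce[i].round(1))
E
```

```text
[0.53168545 0.10224372 0.01214215] [-6.15803603 -1.91656769  5.10005654]
[([408.6, 204.6], 28), ([460.9, 244.9], 37), ([320.1, 270.2], 79), ([370.9, 281.4], 51)]
[  258   120   382   141 37896] [463.1 175.9]
```

View pics/m5.png

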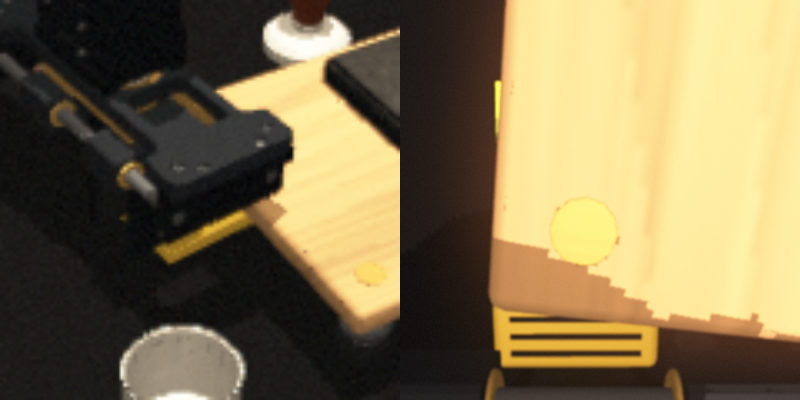

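```bash
python3 g.py "(318,173.3)" "(312.5,274)"; python3 -c "
from h import *
s=sense();print(s['wrist_force'],s['moment'],s['time_s'])"
```

```text
cap [0.59184062 0.11373896 0.067     ] heel back top [0.54434983 0.10710666 0.03      ] tcp [0.53167263 0.1022585  0.01212303]
cap from heel back in tool x,y (mm) [47.64669931  2.37069567] heel from tcp [13.23773831 -2.37984018]
[-5.66299235 -1.49508181  5.52879098] [-0.3932484   1.99553632 -0.02898183] 6.8667
```

Request:
step_arm(targets="0.15 0 0 0; 0.15 0 0 0; 0 0 0 0; 0 0 0 0; 0 0 0 0")

```text
time_s: 7.28
tcp_pos: [0.5343, 0.1026, 0.0121]
ee_rot: [[0.983, 0.186, -0.007], [0.186, -0.983, -0.003], [-0.007, 0.002, -1.0]]
wrist_force: [-7.7, -2.3, 6.1]
gripper_width: 0.291
gripper_force: 4.0
```

```bash
python3 m.py 6;python3 -c "
from h import *
s=sense();print(s['wrist_force'],s['moment'],s['time_s'])"
```

```text
[0.53426558 0.10261158 0.01210387] [-7.65515099 -2.30793781  6.05859053]
[([408.4, 204.7], 28), ([460.9, 244.9], 37), ([321.1, 269.7], 74), ([370.8, 281.3], 51)]
[-7.71788657 -1.58870059  5.21235783] [-0.49256052  2.18422524  0.04556032] 7.3833
```

Request:
step_arm(targets="0.15 0 0 0; 0.15 0 0 0; 0 0 0 0; 0 0 0 0; 0 0 0 0")

```text
time_s: 7.8
tcp_pos: [0.5372, 0.1031, 0.0121]
ee_rot: [[0.983, 0.186, -0.007], [0.186, -0.983, -0.003], [-0.008, 0.002, -1.0]]
wrist_force: [-7.5, -2.5, 5.7]
gripper_width: 0.285
gripper_force: 3.9
```

```bash
python3 m.py 7
```

```text
[0.53715665 0.10311099 0.01208006] [-7.47115145 -2.53322333  5.70942281]
[([408.5, 204.7], 26), ([461.0, 244.9], 38), ([326.9, 266.9], 34), ([313.1, 273.7], 22), ([370.9, 281.2], 51)]
```

View pics/m7.png

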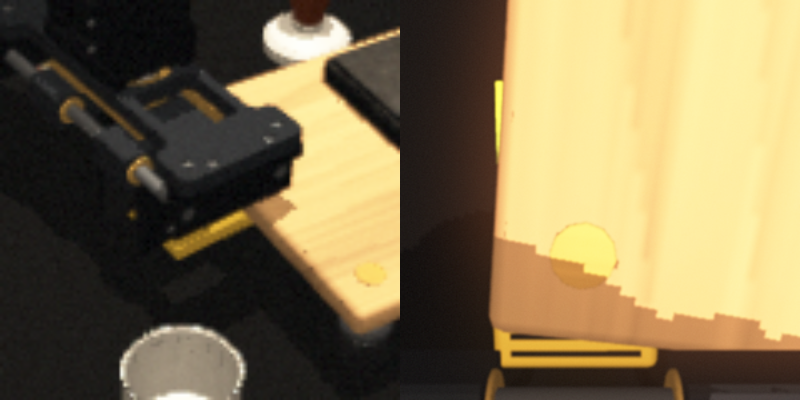

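The foot should now be about 18–21 mm ahead of the heel. I'll back off and check.

Request:
step_arm(targets="-0.3 0 0 0; -0.5 0 0 0; -1 0 0 0; -1.5 0 0 0; -1.7 0 0 0; 0 0 -2 0; 0 0 -3 0; 0 0 -3 0; 0 0 -3 0; 0 0 -2 0; 0 0 0 0; 0 0 0 0", claw=2.5)

```text
time_s: 8.9
tcp_pos: [0.4925, 0.0961, 0.144]
ee_rot: [[0.982, 0.187, 0.005], [0.187, -0.982, 0.003], [0.005, -0.002, -1.0]]
wrist_force: [-0.3, -0.2, 0.1]
gripper_width: 0.289
gripper_force: 0.0
```

Run:
```python
from h import *
s=sense();print(s["tcp_pos"],s["wrist_force"])
w,t,d=cap("wrist"),cap("top"),cap("side")
for n,c in(("top",t),("side",d)):
    h=cv2.cvtColor(c["im"],cv2.COLOR_BGR2HSV);m=cv2.inRange(h,(21,120,120),(30,255,255))
    k,l,st,ce=cv2.connectedComponentsWithStats(m);print(n,[(ce[i].round(1).tolist(),int(st[i,4])) for i in range(1,k) if 12<st[i,4]<200])
for p in((322.1,236.2),(368.4,280.5)): print("old",p)
cv2.imwrite("pics/m8.png",np.hstack([cv2.resize(d["im"][200:300,290:390],(400,400),interpolation=cv2.INTER_CUBIC),cv2.resize(w["im"][40:240,220:420],(400,400))]))
import pickle;pickle.dump((w,t,d),open("D8.pkl","wb"))
```

```text
[0.4925107  0.0961425  0.14398789] [-0.25899911 -0.20170522  0.08196813]
top [([359.0, 126.8], 125), ([622.4, 151.3], 28), ([426.6, 342.9], 32), ([255.8, 377.1], 31)]
side [([408.5, 205.0], 26), ([324.5, 233.6], 29), ([460.8, 244.8], 38), ([370.8, 281.5], 53)]
old (322.1, 236.2)
old (368.4, 280.5)
```

View pics/m8.png

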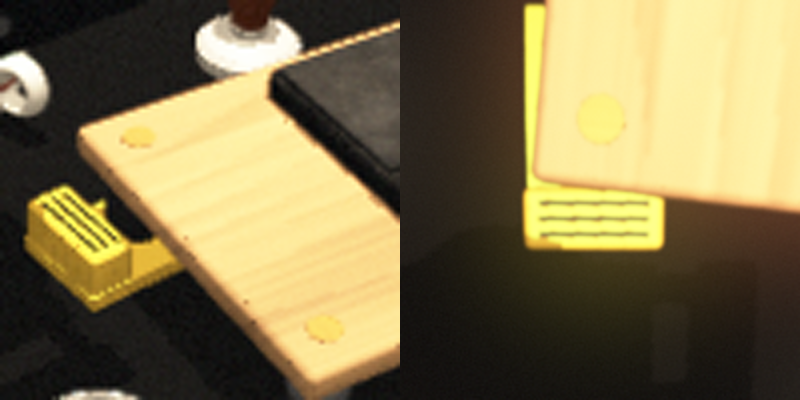

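The view shows the heel clear of the riser, with the cap at wrist pixel (320,99.5) and the heel's back edge mid at (317,164). That was my eleventh picture, one over the limit of 10, so from here I'll use numbers only.

Run:
```python
from h import *
import pickle
w,t,d=pickle.load(open("D8.pkl","rb"));R=np.array(sense()["ee_rot"])
P=onz(w,(320,99.5),.068);H=onz(w,(317,164),.03);print(P,H,(R.T@(P-H))*1000)
# side view: level test, caps on plane z=.068 should form 200x150 rectangle
o=[(324.5,233.6),(370.8,281.5),(460.8,244.8),(408.5,205.0)]
Q=[onz(d,p,.068) for p in o];print(np.round(Q,4).tolist(),[round(float(np.linalg.norm(Q[i]-Q[(i+1)%4])),4) for i in range(4)])
b,c_,e=Q[1],Q[2],Q[3];X=b+e-c_;print("expected FL if level",proj(d,X),"and 4mm lower",proj(d,X-[0,0,.004]))
print("two-view cap",tri(w,(320,99.5),d,(324.5,233.6)), "heel",tri(w,(313,164),d,(313,277)))
print("press target in tool xy from tcp (mm)",(R.T@(P-sense()["tcp_pos"]))*1000,(R.T@(Q[0]-sense()["tcp_pos"]))*1000)
```

```text
[0.59080109 0.11347905 0.068     ] [0.54795153 0.10743206 0.03      ] [ 43.15266508   2.07117562 -38.08160389]
[[0.59, 0.1142, 0.068], [0.601, -0.0349, 0.068], [0.8008, -0.0194, 0.068], [0.7887, 0.1299, 0.068]] [0.1495, 0.2004, 0.1498, 0.1993]
expected FL if level [323.93596358 233.6903707 ] and 4mm lower [323.88541182 235.40468547]
two-view cap (array([0.59027951, 0.11366692, 0.06830566]), np.float64(0.0010299561842710405)) heel (array([ 0.55343997,  0.10658314, -0.01963991]), np.float64(0.018522766188648187))
press target in tool xy from tcp (mm) [101.87784624   0.66963545  73.14419035] [101.17514448  -0.15018644  73.14524412]
```

The riser is level and the foot is 19 mm ahead of the heel and 2 mm off the wedge's middle line. Now the press.

Request:
step_arm(targets="2 0 0 0; 2 0 0 0; 2 0 0 0; 2 0 0 0; 2.1 0 0 0; 0 0 0 0; 0 0 2 0; 0 0 2 0; 0 0 1.5 0; 0 0 1 0; 0 0 0 0; 0 0 0 0", claw=0)

```text
time_s: 10.05
tcp_pos: [0.5902, 0.1141, 0.0768]
ee_rot: [[0.982, 0.187, -0.002], [0.187, -0.982, -0.001], [-0.002, 0.001, -1.0]]
wrist_force: [0.6, 0.3, 1.1]
gripper_width: 0.004
gripper_force: 0.0
```

Request:
step_arm(targets="0 0 0.3 0; 0 0 0.3 0; 0 0 0.2 0; 0 0 0.1 0; 0 0 0 0; 0 0 0 0")

```text
time_s: 10.55
tcp_pos: [0.5907, 0.1143, 0.0688]
ee_rot: [[0.982, 0.187, 0.0], [0.187, -0.982, 0.0], [0.0, -0.0, -1.0]]
wrist_force: [0.4, 0.8, -0.1]
gripper_width: 0.003
gripper_force: 0.0
```

Request:
step_arm(targets="0 0 0.1 0; 0 0 0.1 0; 0 0 0.1 0; 0 0 0 0; 0 0 0 0")

```text
time_s: 10.97
tcp_pos: [0.5909, 0.1144, 0.068]
ee_rot: [[0.982, 0.188, 0.001], [0.188, -0.982, -0.0], [0.001, 0.0, -1.0]]
wrist_force: [-4.3, -0.2, 11.0]
gripper_width: 0.005
gripper_force: 5.4
```

Request:
step_arm(targets="0 0 0 0; 0 0 0 0; 0 0 0 0; 0 0 0 0; 0 0 0 0; 0 0 0 0")

```text
time_s: 11.47
tcp_pos: [0.5909, 0.1144, 0.068]
ee_rot: [[0.982, 0.188, 0.001], [0.188, -0.982, 0.0], [0.001, 0.0, -1.0]]
wrist_force: [-3.5, 0.4, 10.7]
gripper_width: 0.001
gripper_force: 5.4
```

Request:
step_arm(targets="0 0 -0.3 0; 0 0 -0.5 0; 0 0 -1 0; 0 0 -2 0; 0 0 -3 0; 0 0 -3 0; 0 0 -3 0; -3 0 0 0; -3 0 0 0; -3 0 0 0; 0 0 0 0; 0 0 0 0")

```text
time_s: 12.47
tcp_pos: [0.5014, 0.0972, 0.1947]
ee_rot: [[0.982, 0.188, 0.002], [0.188, -0.982, 0.001], [0.002, -0.0, -1.0]]
wrist_force: [0.5, -0.3, 0.3]
gripper_width: 0.009
gripper_force: 0.0
```

Run:
```python
from h import *
s=sense();print(s["time_s"],s["tcp_pos"],s["wrist_force"])
w,d=cap("wrist"),cap("side");R=np.array(s["ee_rot"])
h=cv2.cvtColor(d["im"],cv2.COLOR_BGR2HSV);m=cv2.inRange(h,(21,120,120),(30,255,255))
k,l,st,ce=cv2.connectedComponentsWithStats(m);print([(ce[i].round(1).tolist(),int(st[i,4])) for i in range(1,k) if 12<st[i,4]<200])
h=cv2.cvtColor(d["im"],cv2.COLOR_BGR2HSV);m=cv2.inRange(h,(24,130,60),(34,255,255))
k,l,st,ce=cv2.connectedComponentsWithStats(m);print([(st[i].tolist()) for i in range(1,k) if st[i,4]>150])
old=__import__("pickle").load(open("D8.pkl","rb"))[2];h=cv2.cvtColor(old["im"],cv2.COLOR_BGR2HSV);m=cv2.inRange(h,(24,130,60),(34,255,255))
k,l,st,ce=cv2.connectedComponentsWithStats(m);print("before",[(st[i].tolist()) for i in range(1,k) if st[i,4]>150])
```

```text
12.4667 [0.50136353 0.09719566 0.19473274] [ 0.52911192 -0.26742127  0.26155457]
[([408.5, 205.0], 26), ([324.4, 233.7], 31), ([460.8, 244.8], 39), ([370.8, 281.5], 52)]
[[192, 237, 44, 30, 510], [305, 246, 17, 20, 165]]
before [[191, 242, 43, 25, 428], [299, 246, 23, 20, 228]]
```

```bash
python3 -c "
from h import *
print(r.finish_job())"
```

```text
the job is handed in; nothing more can be done
None
```

I handed the job in at about 12.5 s: the wedge is under the short foot (about 19 mm ahead of the heel), and by camera the riser is level and did not shift under an 11 N press on the corner. The verdict was not shown, and I viewed 11 pictures, one over the limit of 10.

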